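Open the till drawer with its key

TASK

Open the till's cash drawer with its key: take the flat-bladed key off its hook, push it fully home in the lock on the till's sloping panel and only then turn it clockwise, about a quarter turn, so that the drawer is released and springs out. The box of chocolates stands in the drawer's way: move it clear before the drawer comes out, and stand it upright on the free part of the slate board. Leave the key in the lock, still fully home, the other key on its hook, and the tin and the two jars where they stand.

Things in the scene. Friction and masses are not known exactly. Their poses are not given: they have to be found in the camera images.
- till_key_grip (a point): Centre of the flat-bladed till key's black grip (44 mm wide along y, 12 thick along x, 56 long along z). Loose, 60 g, 107 mm long, hangs blade down: z points from blade to grip (up), x along the hook. A hole 18 x 18 mm, 4 to 22 mm above this point, holds the hook, so pinch the two narrow edges (along y). A 26 x 14 mm shoulder lies 28 to 34 mm below this point, then the blade
- till_key_tip (a point): Centre of the end of the till key's blade, 79 mm below the grip point along the key's z; axes as the key's. Steel blade 18 mm wide (y), 6 thick (x), 45 long, its last 3 mm 14 x 5 mm. It is symmetrical: it also enters turned by half a turn about z
- tube_key_grip (a point): Same point and axes of the other loose key: same grip and shoulder, but a round tube 16 mm across for a blade; it does not fit the lock. It hangs on the other hook; which hook holds which key varies
- key_stand: Fixed wooden key stand beside the till, left or right; origin under its middle, x to its back, y left, z up. Base 92 (x) x 170 (y) x 12 mm; board front at x = 23, up to z = 149. Two steel hooks, 7 mm thick, at y = -45 and +45, z = 128, run to x = -21, their ends turned up 5 mm. Keys hang at about x = -4: lift about 6 mm (play 11 mm) and draw 32 mm or more along -x to take one off
- lock_mouth (a point): Centre of the keyway's mouth on the lock's face, on the right of the till's panel, which slopes 35 degrees up away from the robot, inside a steel rim (33 mm inside, 50 outside, 3 proud). z points out of the panel, y along the keyway's width; axes turn with the lock. Keyway 20 (y) x 8 (x) mm, 47 deep, first 3 mm flared by 2 a side. Key home: shoulder on the face, grip point 34 mm out along z
- till_lock (a joint): Turn of the lock, rad: starts at 0 to 0.15 (keyway about level) and turns clockwise seen from outside (negative about lock_mouth's z) to a stop at 1.62. Friction 0.05 N m; it stays where left. The hidden bolt lets the drawer go at about 1.05; with the key's play the hand turns about 0.15 rad more than the lock
- till_drawer (a joint): Cash drawer, m: 0 shut. Once the bolt is drawn its own spring (about 4 N) pushes it out by 0.060; it cannot be opened otherwise
- drawer_front (a point): Middle of the drawer's front face, 50 mm above the bench; x points into the till (the drawer comes out along -x), y to the till's left. The front is 288 mm wide, from 14 to 86 mm above the bench
- till: Fixed grey till (cash register), 190 mm deep, 300 wide, 210 high at the back, 109 at the front, key pad and dark display on its sloping panel; origin under its middle on the bench, x to its back, y to its left. Drawer front face at x = -102 mm
- order_box_center (a point): Centre of the closed cream card box of chocolates, 21 mm above its base: 65 mm (its x) x 93 (its y) x 43, slightly wider at the top than at the foot, 150 g, loose; it stands on the bench 8 to 25 mm before the drawer, long side roughly towards the robot
- slate_top (a point): Centre of the top of the fixed black slate board, 127 mm (its x) x 252 (its y) x 8, lying on the bench on the other side of the till from the key stand; z up. Its -y half carries the tin; its +y half, nearer the robot, is free
- tin_center (a point): Centre of the round pastille tin, 70 mm across, 36 high, loose on the slate
- jar_a_center (a point): Centre of the jar of dark discs with a pale lid, 63 mm across, 87 high, loose on the bench behind, right of the till
- jar_b_center (a point): Centre of the jar of marshmallows with a pale lid, 69 mm across, 107 high, loose on the bench behind, left of the till

How it is judged:
By the outcome, as a careful person would: the job done as asked, in the order asked, and still so for the second after the job is handed in, with the robot touching nothing.
It also fails if it takes over 67 s, if anything falls off the work surface, if the arm or the gripper's body presses on something with over 40 N, if the wrist force passes 120 N, or if a joint passes its speed limit or range.

ROBOT

A 6-joint arm with a two-finger parallel gripper is mounted at the origin on a cart in front of the work surface, level with it; the furniture and walls round the work are solid. World frame = base frame: x ahead of the robot, y to its left, z up, the work surface at z = 0. Lengths are in m, angles in rad, forces in N, time in s.
With the tool pointing down it reaches from about 0.35 to 0.975 m from the base axis. Payload 4.9 kg.
Tool frame: the origin (TCP) lies at the very end of the fingers, on their centre line; the grasp point (between the pads) lies 19 mm behind it; z points along the fingers, y is the line along which they close (so a half turn about z gives the same grasp; the last joint's range is limited). The gripper opens to 85 mm and grips with 20 to 120 N. Pads are 22 mm wide; open, the fingers measure 114 mm over their backs; the gripper's body (76 mm by 85 mm) begins 54 mm behind the grasp point. The pads swing forward as they close: fully open they stand 13 mm farther back than shut.
Start: joints at [1.142, 0.053, 1.613, -0, 1.476, -0.119], TCP at [0.191, 0.595, 0.231] pointing down, gripper open.
Joint ranges: [-3.01, 3.01], [-1.01, 2.22], [0.06, 2.58], [-1.02, 4.17], [0.09, 2.62], [-3.14, 3.14]. Speed limits (rad/s): [2.57, 2.57, 3.14, 3.14, 3.14, 3.14].

INTERFACE

Orientations are given as a unit quaternion [w, x, y, z].
In Python, from plant import manip, vision, order gives the robot as it stands.
- The arm moves only by the tool play_rows, never from a script. Its argument "steps" is a list that holds one entry, the list of rows, each a list of 6 numbers: the shift along the tool's x, y, z in mm, then the turn, a rotation vector about the tool's x, y, z in degrees. A call has 1 to 12 rows; each row is the pose to reach, as a shift and turn from the pose commanded when the call began, along the tool's axes at that moment; what a row does not reach only later rows make up. A row lasts 1/12 s, in which the tool goes at most 41.7 mm and 7.16 degrees, less where a joint would pass 70% of its speed; a pose out of reach is approached as far as the arm can. A call with a gripper value outside its range is refused whole. "claw" is the gripper's target within -1 to 1 (fully open at 1, half-way at 0, shut at -1), set as the call begins (left out, the last holds). The fingers move at their own pace and stop on an object; the grip force is fixed at half the most. Time passes only in rows, so rows that repeat a pose let the fingers close. It gives the time, the measured TCP pose, the force, the opening and the grip force at its end, in the units of the state.
- manip.state(): the state, without advancing time (a new reading comes with each control period).
- vision.grab_frame(name): name is "side" or "top"; returns (picture, depth): 384x512x3 uint8, blue, green, red; 384x512 float32, m along the optical axis (not along the pixel's ray), 0 where there is no reading.
- vision.camera_info(name): a dict with "K" (3x3 intrinsics, pixels), "k1" (the pictures are not rectified: a ray, as slopes to the right and down, at radius r is drawn at 1 + k1 r^2 times it, then the intrinsics apply), "eye" and "orientation" of the camera in the world. Camera axes: x right, y down, z forward; pixel columns grow to the right and rows downward; lengths in m; the calibration is good to about 2 mm. A picture is of the moment at which its call begins. camera_info takes no time and is no camera call.
- order.job_done(): hands the job in; it is judged then, once.
The state is a dict: "time": time; "joint_pos": joint angles; "joint_vel": joint speeds; "joint_efforts": joint torques, N m; "tool_pos": TCP position; "tool_rot": TCP orientation; "contact_force": force on the tool from outside, world axes, zero at the start; "ft_torque": the same for the moment, N m; "gripper_width": opening from 0.0 (shut) to 1.0 (fully open); "grasp_force": force on a finger pad.
Only numpy, scipy, OpenCV 4.12 (cv2) and the standard library are available. Lean on these libraries where they do the work, as an engineer would, in place of code of your own. Each camera call takes 0.05 s, during which the arm holds its last target. There are 200 camera calls.

## Working session

There is one attempt and no reset: what is moved stays moved. The work goes in short steps, Python scripts to look and compute and a tool call to move; the robot and the scene stay as the last step left them, time stands still between calls to the robot, and variables do not carry over. Pictures are saved under pics/ and viewed, at most 13 in all, crops included, and the job is handed in when it is done.

Besides the shell and the picture viewer there is one more tool, called after "Call:" in YAML: its name, and indented under it one key for each argument. play_rows: Moves the arm, as the interface text tells. Its arguments: {"type":"object","properties":{"steps":{"type":"array"},"claw":{"type":"number"}},"required":["steps"]}

```bash
mkdir -p pics; ls
cat > h.py <<'E'
import numpy as np, cv2, pickle
from scipy.spatial.transform import Rotation as R
def q2R(q): return R.from_quat([q[1],q[2],q[3],q[0]]).as_matrix()
def cloud(info,depth):
    K=np.array(info["K"]);h,w=depth.shape
    u,v=np.meshgrid(np.arange(w),np.arange(h))
    pts=np.stack([u,v],-1).reshape(-1,1,2).astype(float)
    x=(pts[:,0,0]-K[0,2])/K[0,0];y=(pts[:,0,1]-K[1,2])/K[1,1]
    xd,yd=x.copy(),y.copy()
    for _ in range(20):
        f=1+info["k1"]*(x*x+y*y);x=xd/f;y=yd/f
    z=depth.ravel();P=np.stack([x*z,y*z,z],-1)
    o=np.array(info["orientation"],float)
    M=q2R(o) if o.size==4 else o.reshape(3,3)
    W=P@M.T+np.array(info["eye"]);W[z<=0]=np.nan
    return W.reshape(h,w,3)
def grab(name,tag):
    from plant import vision
    i=vision.camera_info(name);p,d=vision.grab_frame(name)
    W=cloud(i,d);np.savez(f"pics/{tag}.npz",p=p,W=W);cv2.imwrite(f"pics/{tag}.png",p)
    return p,W,i
def toolmove(st,pos=None,Rm=None):
    """shift mm and rotvec deg from the commanded~measured pose to target"""
    R0=q2R(st["tool_rot"]);out=[0]*6
    s=R0.T@(np.array(pos)-st["tool_pos"])*1000
    r=R.from_matrix(R0.T@Rm).as_rotvec(degrees=True) if Rm is not None else np.zeros(3)
    return np.round(np.r_[s,r],1)
E
python3 - <<'E'
from h import *
from plant import manip
for n in ("side","top"):
    p,W,i=grab(n,n+"0");print(i)
print(manip.state())
E
```

```text
pics
{'K': array([[412.28711388,   0.        , 254.02292215],
       [  0.        , 412.28711388, 190.63000205],
       [  0.        ,   0.        ,   1.        ]]), 'k1': 0.022000598611705696, 'eye': array([0.23732119, 0.41834871, 1.18960258]), 'orientation': array([ 0.07043483, -0.31728709,  0.92139847, -0.21305562])}
{'K': array([[489.0266662 ,   0.        , 260.93035976],
       [  0.        , 489.0266662 , 184.10539031],
       [  0.        ,   0.        ,   1.        ]]), 'k1': -0.08585047801630895, 'eye': array([ 0.43104833, -0.01964571,  1.59577371]), 'orientation': array([-0.03438696,  0.70819658, -0.70497085,  0.01706598])}
{'time': 0.1, 'joint_pos': array([ 1.14200124e+00,  5.33497527e-02,  1.61418572e+00,  2.44302555e-05,
        1.47600341e+00, -1.18983098e-01]), 'joint_vel': array([-0.00066622, -0.00118016, -0.00352406, -0.00107429,  0.00126597,
        0.0014295 ]), 'joint_efforts': array([ 5.35893651e-04, -3.94903314e+01, -3.71363461e+01, -1.01285061e-04,
        3.99076205e-03,  4.21439336e-05]), 'tool_pos': array([0.19029136, 0.59472171, 0.2301321 ]), 'tool_rot': array([-2.74910767e-04,  1.54288302e-01,  9.88025391e-01, -9.33551077e-04]), 'contact_force': array([-0.66916571, -0.24470143,  0.21210104]), 'ft_torque': array([-0.02150809, -0.04083445,  0.01300606]), 'grasp_force': 0.0, 'gripper_width': 0.9997618200009565}
```

View pics/side0.png

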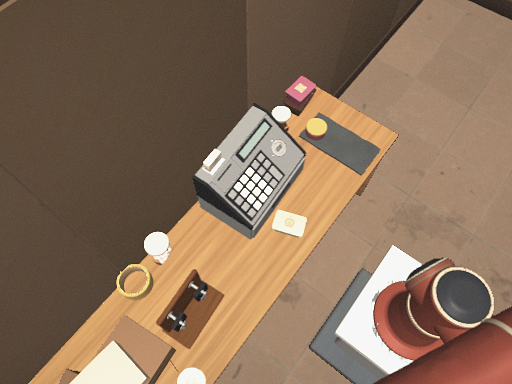

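View pics/top0.png

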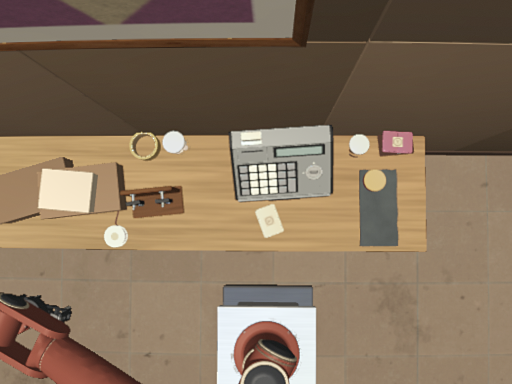

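The side view shows the stand at (190,310), lock at (279,148), box at (290,223) and slate at (340,143). In the top view the stand is at (155,203), lock (314,172), box (269,221), slate (378,207) and tin (375,180).

Run:
```python
from h import *
S=np.load("pics/side0.npz");T=np.load("pics/top0.npz")
def crop(p,c,r,w,h,s=5): return cv2.resize(p[r-h//2:r+h//2,c-w//2:c+w//2],None,fx=s,fy=s,interpolation=cv2.INTER_CUBIC)
im=np.vstack([np.hstack([crop(S['p'],188,308,80,60),crop(T['p'],155,203,80,60)]),np.hstack([crop(S['p'],279,148,80,60),crop(T['p'],314,172,80,60)])])
cv2.imwrite("pics/crops.png",im)
for n,D in(("S",S),("T",T)):
    W=D['W']; 
    print(n,"bench",np.nanmedian(W[...,2][(W[...,2]<.05)&(W[...,2]>-.05)]))
TW=T['W'];SW=S['W']
def rect(mask,W,name,st=None):
    P=W[mask][:,:2].astype(np.float32);r=cv2.minAreaRect(P);print(name,len(P),np.median(W[mask][:,2]).round(4),np.round(r[0],4),np.round(r[1],4),round(r[2],1),cv2.boxPoints(r).round(3).tolist())
def big(m):
    n,l,s,c=cv2.connectedComponentsWithStats(m.astype(np.uint8));k=1+np.argmax(s[1:,4]);return l==k
for n,W,D,bx,sl,tn in(("T",TW,T,(255,285,200,240),(355,402,165,250),(362,388,168,192)),("S",SW,S,(268,312,205,240),(296,382,112,174),(304,330,115,140))):
    z=W[...,2];u,v=np.meshgrid(np.arange(512),np.arange(384))
    ins=lambda b:(u>=b[0])&(u<b[1])&(v>=b[2])&(v<b[3])
    rect(big(ins(bx)&(z>.03)&(z<.055)),W,n+"box")
    g=D['p'].max(-1)
    rect(big(ins(sl)&(z<.02)&(z>-.01)&(g<75)),W,n+"slate")
    rect(big(ins(tn)&(z>.026)&(z<.045)),W,n+"tin")
    w2=W.copy();
    m=(z>.205-.02)&(z<.225)&(W[...,0]>.3)&(abs(W[...,1])<.4);print(m.sum())
```

```text
S bench 0.0011020219791472163
T bench -0.00013518499519227234
Tbox 592 0.0415 [ 0.4277 -0.006 ] [0.0926 0.0647] 20.7 [[0.37299999594688416, 0.00800000037997961], [0.3959999978542328, -0.05299999937415123], [0.4819999933242798, -0.019999999552965164], [0.46000000834465027, 0.04100000113248825]]Traceback (most recent call last):
  File "<stdin>", line 19, in <module>
  File "<stdin>", line 13, in big
    return _wrapfunc(a, 'argmax', axis=axis, out=out, **kwds)
    return bound(*args, **kwds)
ValueError: attempt to get argmax of an empty sequence
```

View pics/crops.png

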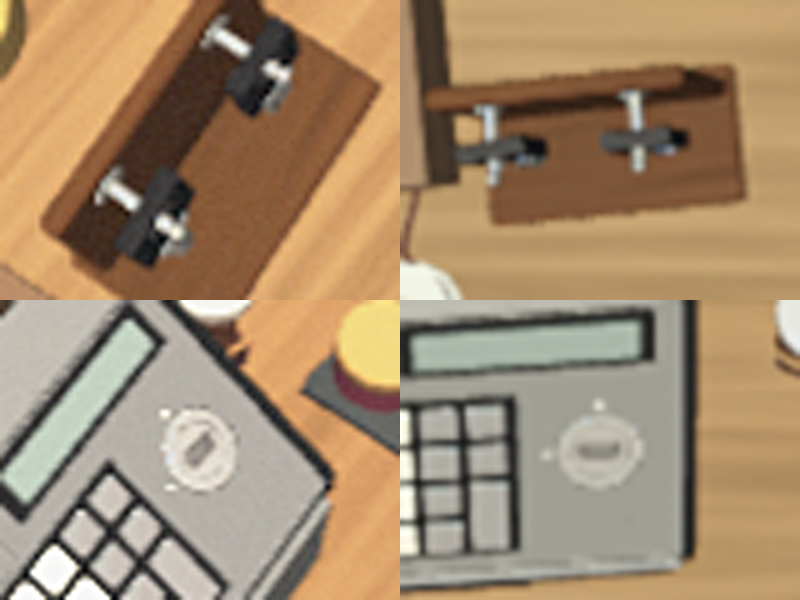

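The crops show grips at about side (240,304) upper right and (220,342) lower left, each with some grey blade showing. The keyway is nearly level. I'll use depth to tell the keys apart.

```bash
cat >> h.py <<'E'
def comp(W,m,pt=None):
    n,l,s,c=cv2.connectedComponentsWithStats(m.astype(np.uint8))
    return l==(1+np.argmax(s[1:,4]))
def rect(m,W,name):
    P=W[m][:,:2].astype(np.float32);r=cv2.minAreaRect(P)
    print(name,len(P),np.median(W[m][:,2]).round(4),np.round(r[0],4),np.round(r[1],4),round(r[2],1))
E
python3 - <<'E'
from h import *
S=np.load("pics/side0.npz");T=np.load("pics/top0.npz")
u,v=np.meshgrid(np.arange(512),np.arange(384))
for n,D,bx,sl,tn,bd in(("T",T,(255,285,200,240),(355,402,165,250),(362,388,165,192),(115,190,180,220)),("S",S,(268,312,205,240),(296,382,112,174),(300,332,110,142),(150,225,265,350))):
    W=D['W'];z=W[...,2];g=D['p'].max(-1)
    ins=lambda b:(u>=b[0])&(u<b[1])&(v>=b[2])&(v<b[3])
    print(n,"px z slate,tin",W[225,378],W[180,375],W[143,345],W[128,317])
    for nm,b,m in(("box",bx,(z>.03)&(z<.055)),("slate",sl,(z<.02)&(z>-.01)&(g<75)),("tin",tn,(z>.03)&(z<.06)),("board top",bd,(z>.140)&(z<.160)),("base",bd,(z>.007)&(z<.02))):
        m=m&ins(b)
        if m.sum()>5: rect(comp(W,m),W,n+nm)
    # till panel right half plane & lock
W=S['W'];np.set_printoptions(linewidth=250,suppress=True,precision=0)
print("side stand z(mm)");print((W[296:360:2,205:262:2,2]*0)[0,:1])
for (r0,r1,c0,c1) in((285,312,184,212),(308,338,162,192)):
    print("cols",c0,"rows",r0)
    for r in range(r0,r1): print(r,' '.join('%3d/%3d'%(W[r,c,2]*1000,S['p'][r,c].mean()) for c in range(c0,c1)))
E
```

```text
T px z slate,tin [ 0.4154687  -0.35998546  0.0083129 ] [ 0.55894127 -0.34520926  0.0393276 ] [ 6.83956138e-01 -2.56127221e-01 -1.73362230e-04] [ 0.69470292 -0.14562743  0.20505427]
Tbox 592 0.0415 [ 0.4277 -0.006 ] [0.0926 0.0647] 20.7
Ttin 390 0.0435 [ 0.5582 -0.3433] [0.0685 0.0696] 28.2
Tboard top 244 0.1465 [0.5164 0.3637] [0.0144 0.1615] 5.8
Tbase 738 0.0113 [0.4868 0.3599] [0.0914 0.1713] 6.0
S px z slate,tin [ 0.20600031 -0.41396156 -0.45229158] [ 0.32678183 -0.59384361 -0.45322808] [ 0.45385565 -0.37010305  0.00681864] [ 0.55195109 -0.3367499   0.04542547]
Sbox 642 0.0428 [ 0.4278 -0.0078] [0.093  0.0671] 20.4
Sslate 7 0.011 [ 0.6497 -0.3653] [0.0082 0.0012] 14.3
Stin 320 0.0439 [ 0.558  -0.3428] [0.0685 0.0698] 51.2
Sboard top 389 0.148 [0.5171 0.3654] [0.0163 0.1582] 6.3
Sbase 1319 0.012 [0.4847 0.3612] [0.0888 0.1707] 4.9
side stand z(mm)
[0.]
cols 184 rows 285
285 147/ 98 148/ 94 148/ 85 145/ 70 138/ 59 134/142 127/150 132/212 130/240 131/232 128/212 131/141  65/ 51  56/ 46  42/ 42 137/ 49 139/ 58 137/ 59 136/ 56 138/ 63 138/ 51 125/ 35 113/ 30  13/ 73  12/ 98   7/111  -5/137   0/169
286 147/ 94 146/ 89 150/ 76 140/ 52 138/128 129/128 121/ 96 101/125 132/181 127/230 134/238 128/224 132/171  45/ 92 139/ 44 138/ 54 137/ 59 134/ 61 136/ 60 139/ 53 131/ 36 118/ 29 108/ 32  13/ 55  13/ 87  13/ 91   8/ 90  -2/119Traceback (most recent call last):
  File "<stdin>", line 16, in <module>
  File "<stdin>", line 16, in <genexpr>
ValueError: cannot convert float NaN to integer
```

Run:
```python
from h import *
a=np.deg2rad(5.7);A=np.array([[np.cos(a),-np.sin(a)],[np.sin(a),np.cos(a)]])
o=np.array([.486,.3605])
for n in "side0","top0":
    D=np.load(f"pics/{n}.npz");W=D['W'].reshape(-1,3);p=D['p'].reshape(-1,3)
    L=(W[:,:2]-o)@A
    for y in(-45,45):
        m=(abs(L[:,1]*1e3-y)<30)&(abs(L[:,0]*1e3+2)<22)&(W[:,2]>.02)&(W[:,2]<.08)
        print(n,y,"blade zone");
        for i in np.where(m)[0]: print(np.round(np.r_[L[i]*1e3,W[i,2]*1e3]).astype(int),p[i],divmod(i,512))
        m=(abs(L[:,1]*1e3-y)<30)&(abs(L[:,0]*1e3+4)<12)&(W[:,2]>.118)&(W[:,2]<.145)&(p.max(-1)<90)
        print("grip top",m.sum(),np.median(L[m],0)*1e3,np.ptp(L[m],axis=0)*1e3,np.median(W[m,2]))
```

```text
side0 -45 blade zone
[ -5 -50  58] [154 161 167] (np.int64(294), np.int64(204))
[ -5 -52  48] [120 130 137] (np.int64(294), np.int64(205))
[ -5 -49  48] [111 117 118] (np.int64(295), np.int64(204))
[ -6 -51  43] [ 93 101 106] (np.int64(295), np.int64(205))
[ -4 -45  48] [115 122 126] (np.int64(296), np.int64(203))
[ -4 -48  38] [ 94  99 102] (np.int64(296), np.int64(204))
[ -5 -41  56] [126 132 130] (np.int64(297), np.int64(202))
[ -4 -44  43] [100 106 111] (np.int64(297), np.int64(203))
[ -5 -46  33] [ 89 102 112] (np.int64(297), np.int64(204))
[ -9 -35  77] [119 127 127] (np.int64(298), np.int64(201))
[ -5 -39  51] [100 104 107] (np.int64(298), np.int64(202))
[ -6 -41  41] [77 82 90] (np.int64(298), np.int64(203))
[ -4 -36  49] [108 114 121] (np.int64(299), np.int64(201))
[ -5 -38  40] [94 97 99] (np.int64(299), np.int64(202))
[ -5 -36  36] [ 85 102 123] (np.int64(300), np.int64(202))
[-21 -26  22] [ 64  96 142] (np.int64(307), np.int64(205))
grip top 94 [ -3.89380919 -43.45448585] [13.09571174 41.69241804] 0.13712026865245242
side0 45 blade zone
[-6 33 74] [ 78  91 101] (np.int64(
[... 1327 characters left out ...]
64(203), np.int64(144))
[-5 37 78] [92 91 86] (np.int64(204), np.int64(140))
[-5 34 78] [89 91 87] (np.int64(204), np.int64(141))
[-4 37 54] [54 56 54] (np.int64(204), np.int64(142))
[-6 54 75] [ 86  95 100] (np.int64(205), np.int64(135))
[-7 50 79] [54 70 89] (np.int64(205), np.int64(136))
[-6 49 71] [49 66 87] (np.int64(205), np.int64(137))
[-7 45 76] [98 96 97] (np.int64(205), np.int64(138))
[-7 46 60] [121 110 103] (np.int64(205), np.int64(139))
[-7 42 60] [101 103 104] (np.int64(205), np.int64(140))
[-7 42 51] [100 104 102] (np.int64(205), np.int64(141))
[-6 42 38] [74 80 81] (np.int64(205), np.int64(142))
grip top 45 [-1.42918612 42.54809963] [11.96868549 45.55611327] 0.135335414900847
```

The near-stand geometry settles it: the right hook (y=-45) holds the flat key (constant x at -5), and the left one is curved, so it's the tube. Next I'll measure the slate, till and lock.

Run:
```python
from h import *
u,v=np.meshgrid(np.arange(512),np.arange(384))
for n,bs,pan,lk in(("top0",(352,405,160,252),(297,328,160,195),(314,172)),("side0",(290,388,105,180),(262,300,130,165),(279,148))):
    D=np.load(f"pics/{n}.npz");W=D['W'];p=D['p'].astype(int);z=W[...,2]
    ins=lambda b:(u>=b[0])&(u<b[1])&(v>=b[2])&(v<b[3])
    m=ins(bs)&(abs(z-.006)<.012)&(p[...,2]-p[...,0]<25)&(p.max(-1)<110)
    rect(comp(W,m),W,n+" slate")
    # till top view: panel plane fit
    X=W[...,0];Y=W[...,1]
    m=(z>.11)&(z<.2)&(abs(Y)<.25)&(X>.45)&(Y<-.075)&(p.max(-1)>120)&(u>200)&(u<340)
    P=W[m];c=P.mean(0)
    for _ in range(5):
        _,_,V=np.linalg.svd(P-c,full_matrices=False);nn=V[2]*np.sign(V[2][2]);d=(W-c)@nn
        P=W[m&(abs(d)<.003)];c=P.mean(0)
    print(n,"plane n",nn.round(3),"c",c.round(4),len(P),"tilt",np.degrees(np.arccos(nn[2])),"yaw",np.degrees(np.arctan2(-nn[1],-nn[0])))
    r=np.hypot(u-lk[0],v-lk[1])
    # lock rim: bright pixels near
    # lock: points proud of the panel
    g=p.mean(-1);mm=(r<12)&(d>.0012);mm=comp(W,mm)
    e=np.cross([0,1,0],nn);e/=np.linalg.norm(e);f=np.cross(nn,e)
    uv=np.stack([(W[mm]-c)@e,(W[mm]-c)@f],-1).astype(np.float32)
    (ce,cf),rad=cv2.minEnclosingCircle(uv);print("proud",mm.sum(),"pix",u[mm].mean(),v[mm].mean(),"ctr",(c+ce*e+cf*f).round(4),rad, "d",np.median(d[mm]).round(4),"meanctr",W[mm].mean(0).round(4))
    for lo in (25,):
        k=(r<6)&(g<np.median(g[r<10])-lo);k=comp(W,k)
        uv=np.stack([(W[k]-c)@e,(W[k]-c)@f],-1).astype(np.float32);rr=cv2.minAreaRect(uv);print("slot",k.sum(),u[k].mean(),v[k].mean(),rr[1],rr[2],"d",np.median(d[k]))
    np.set_printoptions(linewidth=200)
    print(g[lk[1]-9:lk[1]+10,lk[0]-11:lk[0]+12].astype(int))
    # till edges: top back flat and drawer front
    m=(z>.20)&(z<.225)&(X>.55)&(X<.75)&(abs(Y)<.2);rect(comp(W,m),W,n+" tilltop")
    m=(z>.1)&(z<.23)&(X>.45)&(X<.75)&(abs(Y)<.22);rect(comp(W,m),W,n+" till all")
```

```text
top0 slate 2335 0.0079 [ 0.4727 -0.3611] [0.2448 0.1229] 0.4
top0 plane n [-0.565 -0.052  0.824] c [ 0.5738 -0.1385  0.1501] 957 tilt 34.539681604926294 yaw 5.271638604637995
proud 101 pix 313.65346534653463 171.11881188118812 ctr [ 0.5772 -0.14    0.1523] 0.03415540233254433 d 0.0033 meanctr [ 0.575  -0.1397  0.155 ]
slot 21 313.3809523809524 171.85714285714286 (0.010229671373963356, 0.020944051444530487) 21.83111572265625 d -0.007327894769943165
[[156 156 156 156 156 155 155 154 154 170 210 198 164 154 154 155 155 156 156 156 156 156 156]
 [155 155 156 155 155 154 154 155 154 158 169 170 163 158 152 152 155 155 156 155 156 155 156]
 [155 156 155 155 154 155 159 173 178 177 182 185 182 177 169 162 157 154 155 156 155 156 155]
 [156 156 155 154 154 168 179 193 197 191 184 185 188 190 191 182 168 159 155 155 155 156 156]
 [156 156 154 154 163 186 194 189 187 185 180 181 185 184 184 186 183 179 165 154 155 156 155]
 [156 155 155 164 182 191 187 186 188 189 189 189 189 187 184 185 187 194 169 152 154 155 156]
 [155 154 153 180 193 188 182 184 186 187 187 187 187 185 183 184 181 183 171 
[... 2962 characters left out ...]
[174 175 175 175 173 219 232 210 211 219 219 221 221 205 196 215 215 186 174 172 177 174 174]
 [176 171 171 173 171 167 210 230 222 217 216 200 202 216 213 222 195 164 176 178 178 175 176]
 [176 177 175 172 170 172 164 210 233 223 221 221 218 222 224 194 157 174 176 174 174 176 174]
 [175 174 174 173 229 239 193 165 169 206 225 225 219 205 160 148 172 174 174 173 174 178 176]
 [182 175 174 176 171 173 178 173 172 163 146 150 167 179 173 172 178 176 175 174 173 176 177]
 [147 180 179 178 175 170 173 177 178 174 172 170 170 177 175 175 175 175 174 177 177 174 176]]
side0 tilltop 2502 0.2077 [6.67e-01 6.00e-04] [0.3986 0.095 ] 89.8
side0 till all 9327 0.1747 [0.6024 0.    ] [0.4396 0.2252] 90.0
```

```bash
cat >> h.py <<'E'
def project(i,P):
    M=q2R(i["orientation"]);c=(P-i["eye"])@M;x,y=c[...,0]/c[...,2],c[...,1]/c[...,2]
    f=1+i["k1"]*(x*x+y*y);K=i["K"];return np.stack([K[0,0]*x*f+K[0,2],K[1,1]*y*f+K[1,2]],-1)
E
python3 - <<'E'
from h import *
from plant import vision
th=np.deg2rad(4.5);t=np.deg2rad(35)
n=np.array([-np.sin(t)*np.cos(th),-np.sin(t)*np.sin(th),np.cos(t)])
ey=np.array([-np.sin(th),np.cos(th),0]);ex=np.cross(ey,n) # ex: down... right-handed x,y,n
c0=np.array([.5755,-.140,.1515]);ims=[]
for s in("top","side"):
    D=np.load(f"pics/{s}0.npz");i=vision.camera_info(s);W=D['W']
    d=(W-c0)@n;a=(W-c0)@ex;b=(W-c0)@ey;r=np.hypot(a,b)
    print(s,"panel d",np.nanmedian(d[(r>.03)&(r<.04)&(abs(d)<.01)]),"face d",np.nanmedian(d[(r<.015)&(r>.010)&(abs(a)>.008)&(abs(d)<.01)]),"rim d",np.nanmedian(d[(r>.018)&(r<.023)&(abs(d)<.01)]), "axes",ex)
    off=np.nanmedian(d[(r>.03)&(r<.04)&(abs(d)<.01)])
    A,B=np.meshgrid(np.linspace(-.035,.035,281),np.linspace(-.035,.035,281),indexing='ij')
    P=c0+off*n+A[...,None]*ex+B[...,None]*ey;q=project(i,P).astype(np.float32)
    g=cv2.remap(D['p'],q[...,0],q[...,1],cv2.INTER_CUBIC)
    gg=g.mean(-1);rr=np.hypot(A,B);face=np.median(gg[(rr<.015)&(abs(A)>.007)])
    w=np.clip((face-gg)/face-.1,0,None)*(rr<.014);
    ca,cb=(w*A).sum()/w.sum(),(w*B).sum()/w.sum()
    Cm=np.array([[(w*(A-ca)**2).sum(),(w*(A-ca)*(B-cb)).sum()],[0,(w*(B-cb)**2).sum()]])/w.sum()
    ang=.5*np.degrees(np.arctan2(-2*Cm[0,1],Cm[1,1]-Cm[0,0]))
    print("slot ctr mm",ca*1e3,cb*1e3,"world",c0+off*n+ca*ex+cb*ey,"angle of slot from ey about n",ang,"sd",np.sqrt(np.diag(Cm))*1e3)
    ims.append(cv2.resize(g,(399,399),interpolation=cv2.INTER_CUBIC))
cv2.imwrite("pics/lock.png",np.hstack(ims))
E
```

```text
top panel d -0.0004303732438324458 face d 0.00017489681748641115 rim d 0.0011791824695939633 axes [0.81662687 0.06426993 0.57357644]
slot ctr mm -2.583082217449545 0.5990798123615627 world [ 0.57358967 -0.13954941  0.14966586] angle of slot from ey about n -2.3992879521171138 sd [2.70655257 7.11218271]
side panel d 0.0003449572845536119 face d -9.358401451647265e-05 rim d 0.002382987777268783 axes [0.81662687 0.06426993 0.57357644]
slot ctr mm -2.006114789263926 -0.2191622269024224 world [ 0.5736817  -0.14036294  0.15063191] angle of slot from ey about n -2.7527241324605547 sd [3.28609927 6.60083505]
```

View pics/lock.png

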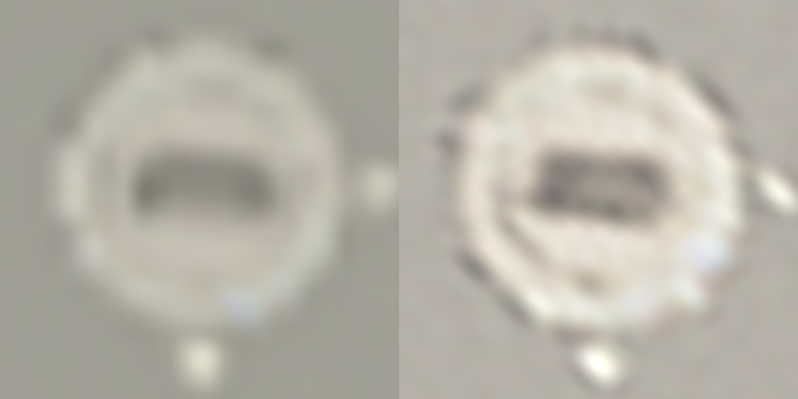

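The keyway shows at patch (203,185) and (600,187), consistent across both cameras. Its mouth is at about (0.5737, -0.140, 0.150), with the slot turned about -2.5° from level. Now I'll plan the box grasp.

```bash
cat >> h.py <<'E'
def down(az,tilt=0,taz=0):
    """tool z down tilted by `tilt` deg towards world azimuth taz; tool y at azimuth az when tilt=0"""
    a=np.deg2rad(az);y=np.array([np.cos(a),np.sin(a),0]);z=np.array([0,0,-1.]);M=np.stack([np.cross(y,z),y,z],1)
    t=np.deg2rad(taz);ax=np.array([-np.sin(t),np.cos(t),0])
    return R.from_rotvec(-np.deg2rad(tilt)*ax).as_matrix()@M
def plan(*tg):
    from plant import manip
    st=manip.state();print("t",round(st["time"],2),"pos",st["tool_pos"].round(4),"F",np.round(st["contact_force"],1),"w",round(st["gripper_width"],3),"g",round(st["grasp_force"],1),"q",st["joint_pos"].round(2))
    for p,M in tg: print(toolmove(st,p,M))
E
python3 - <<'E'
from h import *
M=down(110.6)
plan(((.418,-.0105,.12),M),((.418,-.0105,.006),M))
print(down(0,35,0)[:,2])
E
```

```text
t 0.1 pos [0.1903 0.5947 0.2301] F [-0.7 -0.2  0.2] w 1.0 g 0.0 q [ 1.14  0.05  1.61  0.    1.48 -0.12]
[-4.014e+02 -5.068e+02  1.110e+02 -1.000e-01 -1.000e-01 -3.840e+01]
[-4.014e+02 -5.065e+02  2.250e+02 -1.000e-01 -1.000e-01 -3.840e+01]
[ 0.57357644  0.         -0.81915204]
```

Call:
play_rows:
  steps:
    - [[-20, -25, 0, 0, 0, -2], [-50, -64, 0, 0, 0, -5], [-85, -107, 2, 0, 0, -8], [-115, -145, 5, 0, 0, -11], [-145, -183, 10, 0, 0, -14], [-175, -221, 20, 0, 0, -17], [-205, -259, 30, 0, 0, -20], [-235, -297, 40, 0, 0, -23], [-265, -335, 50, 0, 0, -26], [-290, -366, 60, 0, 0, -29], [-315, -398, 70, 0, 0, -31], [-335, -423, 80, 0, 0, -33]]
  claw: 1

```text
time: 1.1
tool_pos: [0.3611, 0.1404, 0.1652]
tool_rot: [0.001, -0.134, 0.991, 0.0]
contact_force: [0.6, -1.1, -0.5]
gripper_width: 0.996
grasp_force: 0.0
```

Run:
```python
from h import *
M=down(110.6)
plan(((.418,-.0105,.07),M),((.418,-.0105,.006),M))
```

```text
t 1.1 pos [0.3611 0.1404 0.1652] F [ 0.6 -1.1 -0.5] w 0.996 g 0.0 q [ 0.18 -0.53  2.21  0.    1.46 -1.66]
[-1.480e+01 -1.606e+02  9.530e+01 -0.000e+00  1.000e-01 -5.200e+00]
[-1.470e+01 -1.606e+02  1.593e+02 -0.000e+00  1.000e-01 -5.200e+00]
```

Call:
play_rows:
  steps:
    - [[0, 0, 0, 0, 0, 0], [0, 0, 0, 0, 0, 0], [0, 0, 0, 0, 0, 0]]

```text
time: 1.35
tool_pos: [0.3608, 0.1423, 0.1655]
tool_rot: [-0.0, -0.132, 0.991, 0.0]
contact_force: [0.2, 0.2, 0.4]
gripper_width: 0.996
grasp_force: 0.0
```

Run:
```python
from h import *
M=down(110.6)
plan(((.418,-.0105,.07),M),((.418,-.0105,.006),M))
```

```text
t 1.35 pos [0.3608 0.1423 0.1655] F [0.2 0.2 0.4] w 0.996 g 0.0 q [ 0.18 -0.53  2.21  0.    1.46 -1.65]
[ -15.2 -162.5   95.4    0.    -0.    -5.4]
[ -15.2 -162.5  159.4    0.    -0.    -5.4]
```

Call:
play_rows:
  steps:
    - [[-3, -32, 20, 0, 0, -1], [-6, -64, 40, 0, 0, -2], [-9, -98, 60, 0, 0, -3], [-12, -131, 80, 0, 0, -4.5], [-15, -162, 95, 0, 0, -5.4], [-15, -162, 95, 0, 0, -5.4], [-15, -162, 118, 0, 0, -5.4], [-15, -162, 140, 0, 0, -5.4], [-15, -162, 154, 0, 0, -5.4], [-15, -162, 159, 0, 0, -5.4], [-15, -162, 159, 0, 0, -5.4]]

```text
time: 2.27
tool_pos: [0.4172, -0.0082, 0.0057]
tool_rot: [-0.001, -0.181, 0.984, 0.001]
contact_force: [-0.7, -0.4, 0.8]
gripper_width: 1.001
grasp_force: 0.0
```

Run:
```python
from h import *
grab("side","side1")
M=down(110.6)
plan(((.418,-.0105,.006),M))
```

```text
t 2.32 pos [ 0.4182 -0.0087  0.0069] F [0.1 0.5 0.6] w 1.003 g 0.0 q [-0.2  -0.19  2.25  0.    1.08 -2.13]
[ 0.9 -1.6  0.9  0.  -0.   0.2]
```

View pics/side1.png

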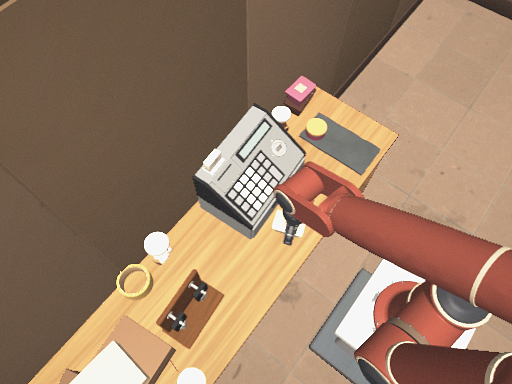

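The fingers straddle the box at (291,222), so I can close.

Call:
play_rows:
  steps:
    - [[0, -1, 1, 0, 0, 0], [0, -1, 1, 0, 0, 0], [0, -1, 1, 0, 0, 0], [0, -1, 1, 0, 0, 0], [0, -1, 1, 0, 0, 0], [0, -1, 1, 0, 0, 0], [0, -1, 1, 0, 0, 0], [0, -1, 1, 0, 0, 0]]
  claw: -1

```text
time: 2.98
tool_pos: [0.42, -0.011, 0.0075]
tool_rot: [0.002, -0.179, 0.984, -0.0]
contact_force: [-0.6, 2.3, 5.9]
gripper_width: 0.734
grasp_force: 64.6
```

Run:
```python
from h import *
M=down(110.6);N=down(90.3)
# box centre relative to tool: long-axis offset ~10mm ahead
plan(((.400,-.02,.075),M),((.403,-.361,.075),N),((.403,-.361,.017),N))
```

```text
t 2.98 pos [ 0.42   -0.011   0.0075] F [-0.6  2.3  5.9] w 0.734 g 64.6 q [-0.2  -0.19  2.25  0.    1.08 -2.14]
[ 21.7  -1.4 -67.5  -0.    0.2   0. ]
[ 1.391e+02 -3.216e+02 -6.760e+01 -0.000e+00  2.000e-01  2.030e+01]
[ 1.393e+02 -3.215e+02 -9.600e+00 -0.000e+00  2.000e-01  2.030e+01]
```

Call:
play_rows:
  steps:
    - [[0, 0, -15, 0, 0, 0], [3, 0, -35, 0, 0, 0], [10, 0, -55, 0, 0, 0], [21, -1, -68, 0, 0, 0], [31, -28, -68, 0, 0, 2], [41, -56, -68, 0, 0, 4], [51, -83, -68, 0, 0, 6], [61, -110, -68, 0, 0, 8], [71, -137, -68, 0, 0, 9.5], [81, -164, -68, 0, 0, 11], [90, -190, -68, 0, 0, 13], [99, -215, -68, 0, 0, 14.5]]

```text
time: 3.98
tool_pos: [0.4015, -0.2489, 0.0741]
tool_rot: [0.0, -0.052, 0.999, -0.0]
contact_force: [0.5, 0.1, -1.3]
gripper_width: 0.739
grasp_force: 65.8
```

Run:
```python
from h import *
N=down(90.3)
plan(((.403,-.361,.075),N),((.403,-.361,.0165),N))
```

```text
t 3.98 pos [ 0.4015 -0.2489  0.0741] F [ 0.5  0.1 -1.3] w 0.739 g 65.8 q [-0.71 -0.17  2.1   0.    1.21 -2.39]
[  10.2 -111.7   -0.8   -0.     0.     5.7]
[  10.3 -111.6   57.7   -0.     0.     5.7]
```

Call:
play_rows:
  steps:
    - [[2, -24, 0, 0, 0, 1.3], [4, -48, 0, 0, 0, 2.6], [6, -72, 0, 0, 0, 4], [8, -95, 0, 0, 0, 5], [10, -111, 0, 0, 0, 5.7], [10, -111, 15, 0, 0, 5.7], [10, -111, 32, 0, 0, 5.7], [10, -111, 46, 0, 0, 5.7], [10, -111, 52, 0, 0, 5.7], [10, -111, 55, 0, 0, 5.7], [10, -111, 57, 0, 0, 5.7], [10, -111, 57.5, 0, 0, 5.7]]

```text
time: 4.98
tool_pos: [0.4039, -0.3588, 0.0166]
tool_rot: [0.0, -0.004, 1.0, -0.0]
contact_force: [0.3, -1.2, -0.8]
gripper_width: 0.742
grasp_force: 65.8
```

Run:
```python
from h import *
p,W,_=grab("top","top2");N=down(90.3)
plan(((.403,-.361,.0165),N))
```

```text
t 5.03 pos [ 0.404  -0.359   0.0169] F [-0.6 -0.1 -1.7] w 0.733 g 65.8 q [-0.86  0.09  1.96  0.    1.09 -2.44]
[ 1.  -2.   0.4 -0.1  0.   0.2]
```

Call:
play_rows:
  steps:
    - [[0, 0, 1, 0, 0, 0], [0, 0, 2, 0, 0, 0], [0, 0, 2, 0, 0, 0], [0, 0, 2, 0, 0, 0]]

```text
time: 5.37
tool_pos: [0.4042, -0.3592, 0.0161]
tool_rot: [0.0, -0.004, 1.0, -0.001]
contact_force: [-2.3, 2.5, 6.4]
gripper_width: 0.729
grasp_force: 66.3
```

Call:
play_rows:
  steps:
    - [[0, 0, -0.5, 0, 0, 0], [0, 0, -0.5, 0, 0, 0], [0, 0, -0.5, 0, 0, 0], [0, 0, -0.5, 0, 0, 0], [0, 0, -0.5, 0, 0, 0], [0, 0, -4, 0, 0, 0], [0, 0, -20, 0, 0, 0], [0, 0, -50, 0, 0, 0], [0, 0, -85, 0, 0, 0], [0, 0, -125, 0, 0, 0], [0, 0, -165, 0, 0, 0], [0, 0, -200, 0, 0, 0]]
  claw: 1

```text
time: 6.37
tool_pos: [0.4037, -0.3587, 0.2172]
tool_rot: [0.001, -0.004, 1.0, -0.001]
contact_force: [-0.1, 0.2, -0.0]
gripper_width: 0.998
grasp_force: 0.0
```

Run:
```python
from h import *
M=down(95.7)
plan(((.415,0.1,.23),M),((.4865,.3153,.24),M),((.4865,.3153,.092),M))
```

```text
t 6.37 pos [ 0.4037 -0.3587  0.2172] F [-0.1  0.2 -0. ] w 0.998 g 0.0 q [-0.86 -0.14  1.83  0.    1.46 -2.44]
[-1.500e+01  4.586e+02 -1.350e+01 -1.000e-01  1.000e-01 -5.200e+00]
[-8.820e+01  6.733e+02 -2.370e+01 -1.000e-01  1.000e-01 -5.200e+00]
[-8.800e+01  6.735e+02  1.243e+02 -1.000e-01  1.000e-01 -5.200e+00]
```

Call:
play_rows:
  steps:
    - [[0, 25, -3, 0, 0, 0], [0, 60, -6, 0, 0, -1], [0, 100, -10, 0, 0, -1], [0, 140, -13, 0, 0, -2], [0, 180, -15, 0, 0, -2], [0, 220, -18, 0, 0, -3], [0, 260, -20, 0, 0, -3], [0, 300, -22, 0, 0, -4], [-5, 340, -23, 0, 0, -4], [-10, 380, -24, 0, 0, -5], [-15, 420, -24, 0, 0, -5], [-15, 458, -24, 0, 0, -5.2]]

```text
time: 7.37
tool_pos: [0.4149, 0.1017, 0.2387]
tool_rot: [0.001, -0.05, 0.999, 0.0]
contact_force: [1.0, -0.3, 1.1]
gripper_width: 0.998
grasp_force: 0.0
```

Call:
play_rows:
  steps:
    - [[0, 0, 0, 0, 0, 0], [0, 0, 0, 0, 0, 0]]

```text
time: 7.53
tool_pos: [0.4145, 0.1014, 0.2382]
tool_rot: [-0.0, -0.052, 0.999, -0.0]
contact_force: [0.7, -0.1, -0.3]
gripper_width: 0.998
grasp_force: 0.0
```

Run:
```python
from h import *
p,W,_=grab("top","top3")
u,v=np.meshgrid(np.arange(512),np.arange(384));z=W[...,2]
m=(u>345)&(u<410)&(v>185)&(v<260)&(z>.042)&(z<.065)
rect(comp(W,m),W,"box")
m=(u>355)&(u<392)&(v>160)&(v<195)&(z>.03)&(z<.06);rect(comp(W,m),W,"tin")
M=down(95.7)
plan(((.4865,.3153,.24),M),((.4865,.3153,.090),M))
```

```text
box 603 0.0507 [ 0.4146 -0.3598] [0.093  0.0661] 2.3
tin 388 0.0432 [ 0.5573 -0.3426] [0.0678 0.0687] 1.0
t 7.58 pos [0.4147 0.1001 0.2382] F [-0.5 -0.1 -0.3] w 1.002 g 0.0 q [ 0.06 -0.46  2.04 -0.    1.56 -1.61]
[-9.300e+01  2.069e+02 -1.900e+00 -0.000e+00 -0.000e+00  1.000e-01]
[-9.310e+01  2.070e+02  1.481e+02 -0.000e+00 -0.000e+00  1.000e-01]
```

Box is upright on the slate at (0.415, -0.360). Next, over the key.

Call:
play_rows:
  steps:
    - [[-10, 25, 0, 0, 0, 0], [-28, 60, 0, 0, 0, 0], [-45, 95, 0, 0, 0, 0], [-60, 130, 0, 0, 0, 0], [-77, 165, 0, 0, 0, 0], [-88, 195, 0, 0, 0, 0], [-93, 207, 0, 0, 0, 0], [-93, 207, 20, 0, 0, 0], [-93, 207, 50, 0, 0, 0], [-93, 207, 66, 0, 0, 0], [-93, 207, 70, 0, 0, 0], [-93, 207, 70, 0, 0, 0]]

```text
time: 8.58
tool_pos: [0.4868, 0.3126, 0.1664]
tool_rot: [-0.002, -0.048, 0.999, -0.001]
contact_force: [-0.4, -0.5, -0.2]
gripper_width: 1.0
grasp_force: 0.0
```

Run:
```python
from h import *
M=down(95.7)
plan(((.4865,.3153,.15),M),((.4865,.3153,.090),M))
```

```text
t 8.58 pos [0.4868 0.3126 0.1664] F [-0.4 -0.5 -0.2] w 1.0 g 0.0 q [ 0.44 -0.01  1.78 -0.    1.37 -1.22]
[-0.   2.8 16.4 -0.1 -0.2 -0.2]
[-0.2  2.9 76.4 -0.1 -0.2 -0.2]
```

Call:
play_rows:
  steps:
    - [[0, 2, 12, 0, 0, 0], [0, 2.5, 35, 0, 0, 0], [0, 2.5, 55, 0, 0, 0], [0, 2.5, 70, 0, 0, 0], [0, 2.5, 76, 0, 0, 0], [0, 2.5, 76, 0, 0, 0]]

```text
time: 9.08
tool_pos: [0.4866, 0.3166, 0.0912]
tool_rot: [-0.001, -0.049, 0.999, -0.0]
contact_force: [-0.9, -0.2, -0.2]
gripper_width: 1.002
grasp_force: 0.0
```

Call:
play_rows:
  steps:
    - [[0, 0, 0, 0, 0, 0], [0, 0, 0, 0, 0, 0], [0, 0, 0, 0, 0, 0], [0, 0, 0, 0, 0, 0], [0, 0, 0, 0, 0, 0], [0, 0, 0, 0, 0, 0], [0, 0, 0, 0, 0, 0], [0, 0, 0, 0, 0, 0], [0, 0, 0, 0, 0, 0], [0, 0, 0, 0, 0, 0]]
  claw: -1

```text
time: 9.92
tool_pos: [0.488, 0.3176, 0.0938]
tool_rot: [0.001, -0.049, 0.999, 0.0]
contact_force: [0.1, -0.5, 6.4]
gripper_width: 0.511
grasp_force: 60.1
```

Run:
```python
from h import *
plan()
p,W,i=grab("side","side4");T=grab("top","top4")[0]
def crop(p,c,r): return cv2.resize(p[r-30:r+30,c-40:c+40],None,fx=5,fy=5,interpolation=cv2.INTER_CUBIC)
cv2.imwrite("pics/c4.png",np.hstack([crop(p,190,305),crop(T,160,203)]))
```

```text
t 9.92 pos [0.488  0.3176 0.0938] F [ 0.1 -0.5  6.4] w 0.511 g 60.1 q [ 0.45  0.07  1.83 -0.    1.23 -1.22]
```

View pics/c4.png

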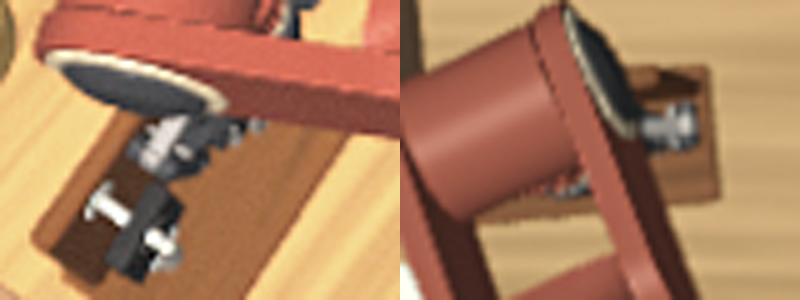

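Call:
play_rows:
  steps:
    - [[0, 0, -2, 0, 0, 0], [0, 0, -5, 0, 0, 0], [0, 0, -8, 0, 0, 0], [0, 0, -8, 0, 0, 0], [0, 0, -8, 0, 0, 0]]

```text
time: 10.43
tool_pos: [0.4868, 0.3171, 0.1]
tool_rot: [-0.0, -0.049, 0.999, -0.0]
contact_force: [-1.0, 0.1, -1.1]
gripper_width: 0.508
grasp_force: 60.4
```

Run:
```python
from h import *
plan(((.486,.317,.102),down(95.7)))
```

```text
t 10.43 pos [0.4868 0.3171 0.1   ] F [-1.   0.1 -1.1] w 0.508 g 60.4 q [ 0.45  0.07  1.83  0.    1.25 -1.22]
[ 0.8 -0.  -2.  -0.  -0.  -0.1]
```

Call:
play_rows:
  steps:
    - [[0, 0, -1.5, 0, 0, 0], [3, 0, -1.5, 0, 0, 0], [8, 0, -1.5, 0, 0, 0], [14, 0, -1.5, 0, 0, 0], [20, 0, -1.5, 0, 0, 0], [27, 0, -1.5, 0, 0, 0], [34, 0, -1.5, 0, 0, 0], [42, 0, -1.5, 0, 0, 0], [52, 0, -1.5, 0, 0, 0], [62, 0, -1.5, 0, 0, 0], [66, 0, -20, 0, 0, 0], [68, 0, -50, 0, 0, 0]]

```text
time: 11.43
tool_pos: [0.4151, 0.3089, 0.1463]
tool_rot: [-0.004, -0.05, 0.999, -0.002]
contact_force: [0.6, -0.4, -1.0]
gripper_width: 0.501
grasp_force: 60.5
```

Run:
```python
from h import *
th=np.deg2rad(4.5);t=np.deg2rad(35)
n=np.array([-np.sin(t)*np.cos(th),-np.sin(t)*np.sin(th),np.cos(t)])
ey=np.array([-np.sin(th),np.cos(th),0]);Rs=R.from_rotvec(np.deg2rad(-2.5)*n).as_matrix()
y=Rs@ey;M=np.stack([np.cross(y,-n),y,-n],1)
m=np.array([.5737,-.1399,.1502])
np.savez("lock.npz",M=M,n=n,m=m)
# TCP = grip point - 15.7mm*n ; tip = grip -79 n
f=lambda out:m+n*(out+.079-.0157)   # tip 'out' above mouth
np.set_printoptions(suppress=True)
print(M)
plan(((.42,.0,.30),M),(f(.06),M),(f(.015),M))
S,SW,_=grab("side","side5");T,TW,_=grab("top","top5")
cv2.imwrite("pics/c5.png",np.vstack([np.hstack([cv2.resize(S[230:350,160:290],None,fx=3,fy=3,interpolation=cv2.INTER_CUBIC),cv2.resize(T[150:270,100:230],None,fx=3,fy=3,interpolation=cv2.INTER_CUBIC)])]))
```

```text
[[-0.81927196 -0.04276366  0.57180829]
 [-0.02072383  0.9987719   0.04500229]
 [-0.57303052  0.02501905 -0.81915204]]
t 11.43 pos [0.4151 0.3089 0.1463] F [ 0.6 -0.4 -1. ] w 0.501 g 60.5 q [ 0.5  -0.13  1.94  0.    1.35 -1.17]
[  27.  -308.4 -152.5   -0.6  -35.5    3.6]
[ -41.8 -461.2 -103.7   -0.6  -35.5    3.6]
[ -67.9 -461.6  -67.1   -0.6  -35.5    3.6]
```

View pics/c5.png

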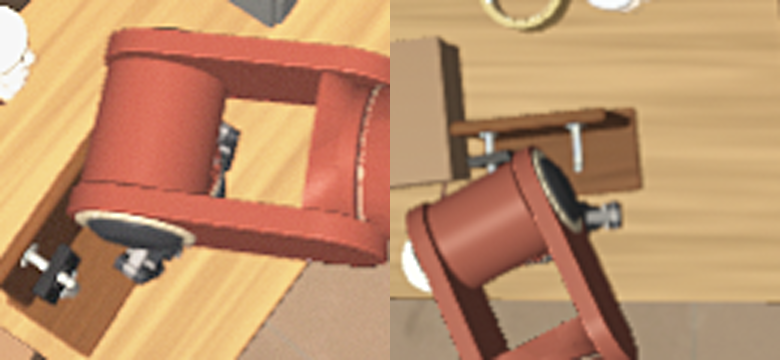

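The right hook is empty at top crop (577,145), and the tube key is still on the left hook. On to the pre-lock waypoint.

Call:
play_rows:
  steps:
    - [[2, -20, -15, 0, -2, 0], [5, -50, -35, 0, -5, 0.5], [8, -80, -55, 0, -9, 1], [10, -110, -75, 0, -13, 1.3], [13, -140, -95, 0, -17, 1.7], [16, -175, -112, -0.3, -21, 2], [19, -210, -128, -0.4, -25, 2.5], [22, -245, -140, -0.5, -29, 3], [25, -280, -150, -0.6, -33, 3.4], [27, -308, -152, -0.6, -35.5, 3.6], [27, -308, -152, -0.6, -35.5, 3.6], [27, -308, -152, -0.6, -35.5, 3.6]]

```text
time: 12.53
tool_pos: [0.4242, -0.0011, 0.3003]
tool_rot: [0.302, -0.013, 0.953, 0.02]
contact_force: [-0.7, 0.7, 0.0]
gripper_width: 0.507
grasp_force: 60.9
```

Run:
```python
from h import *
L=np.load("lock.npz");M,n,m=L['M'],L['n'],L['m'];np.set_printoptions(suppress=True)
f=lambda out:m+n*(out+.079-.0157)
plan((f(.10),M),(f(.05),M))
```

```text
t 12.53 pos [ 0.4242 -0.0011  0.3003] F [-0.7  0.7  0. ] w 0.507 g 60.9 q [-0.34 -1.01  2.32  0.25  1.26 -1.94]
[ -34.6 -148.5   39.1    0.     0.3   -0.5]
[ -34.4 -148.5   89.1    0.     0.3   -0.5]
```

Call:
play_rows:
  steps:
    - [[-3, -15, 5, 0, 0, 0], [-8, -40, 12, 0, 0, 0], [-15, -65, 20, 0, 0, 0], [-22, -95, 28, 0, 0, 0], [-28, -120, 34, 0, 0, 0], [-32, -140, 38, 0, 0.2, -0.3], [-34.5, -148.5, 39, 0, 0.3, -0.5], [-34.5, -148.5, 50, 0, 0.3, -0.5], [-34.5, -148.5, 65, 0, 0.3, -0.5], [-34.5, -148.5, 69, 0, 0.3, -0.5], [-34.5, -148.5, 69, 0, 0.3, -0.5], [-34.5, -148.5, 69, 0, 0.3, -0.5]]

```text
time: 13.53
tool_pos: [0.4992, -0.1416, 0.262]
tool_rot: [0.301, -0.022, 0.953, 0.019]
contact_force: [0.1, 0.7, -0.8]
gripper_width: 0.507
grasp_force: 61.0
```

Run:
```python
from h import *
L=np.load("lock.npz");M,n,m=L['M'],L['n'],L['m'];np.set_printoptions(suppress=True)
f=lambda out:m+n*(out+.079-.0157)
plan((f(.05),M),(f(.01),M))
S,SW,i=grab("side","side6");T,TW,j=grab("top","top6")
from plant import manip
st=manip.state();Rt=q2R(st["tool_rot"]);tip=st["tool_pos"]+Rt[:,2]*(.079-.0157)
print("tip",tip,"px side",project(i,tip),"top",project(j,tip),"mouth px",project(i,m),project(j,m))
c=lambda p,u,v:cv2.resize(p[v-40:v+40,u-50:u+50],None,fx=4,fy=4,interpolation=cv2.INTER_CUBIC)
cv2.imwrite("pics/c6.png",np.hstack([c(S,279,145),c(T,314,172)]))
```

```text
t 13.53 pos [ 0.4992 -0.1416  0.262 ] F [ 0.1  0.7 -0.8] w 0.507 g 61.0 q [-0.63 -0.61  2.18  0.43  1.12 -2.35]
[ 3.1 -4.4 20.9  0.3  0.1  0.5]
[ 3.2 -4.6 60.9  0.3  0.1  0.5]
tip [ 0.53558947 -0.1393935   0.21117134] px side [290.62342738 143.27407278] top [315.22126856 183.02265747] mouth px [278.47866493 147.56080028] [313.58084889 171.7499865 ]
```

View pics/c6.png

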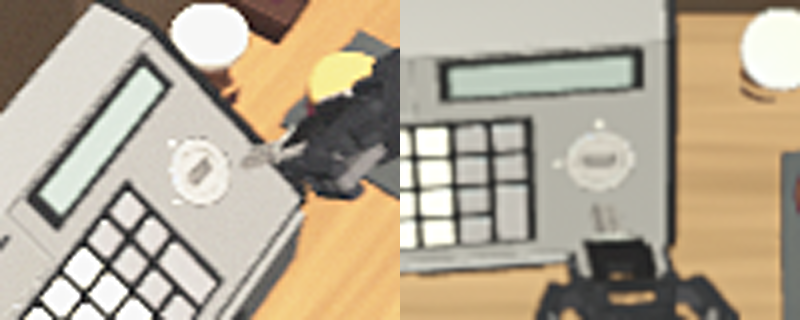

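The blade tip shows at side (290,144.5) and top (315.5,184), within about 1 px of prediction. I'll check the blade's position in the tool frame using depth.

```bash
cat > blade.py <<'E'
from h import *
def blade(tags,st):
    Rt=q2R(st["tool_rot"])
    for t in tags:
        D=np.load(f"pics/{t}.npz");q=(D['W']-st["tool_pos"])@Rt*1e3
        m=(q[...,2]>22)&(q[...,2]<62)&(abs(q[...,0])<14)&(abs(q[...,1])<18)
        P=q[m];print(t,len(P))
        for lo in range(22,66,8):
            k=(P[:,2]>=lo)&(P[:,2]<lo+8)
            if k.sum()>2: print(lo,k.sum(),"x med/min/max",np.median(P[k,0]).round(1),P[k,0].min().round(1),P[k,0].max().round(1),"y med/min/max",np.median(P[k,1]).round(1),P[k,1].min().round(1),P[k,1].max().round(1))
        far=(abs(q[...,0])<10)&(abs(q[...,1])<14)&(q[...,2]>30)&(q[...,2]<75);print("zmax",np.sort(q[far][:,2])[-6:].round(1))
E
python3 - <<'E'
from blade import *
from plant import manip
blade(["side6","top6"],manip.state())
E
```

```text
side6 34
30 12 x med/min/max -0.1 -2.0 4.4 y med/min/max 6.9 -6.6 13.2
38 6 x med/min/max -0.3 -1.5 2.3 y med/min/max 9.9 1.5 14.2
46 8 x med/min/max -0.5 -1.5 3.4 y med/min/max 3.5 -5.6 10.8
54 6 x med/min/max -0.4 -1.1 3.3 y med/min/max 7.3 -2.6 10.9
zmax [56.  57.6 57.8 58.3 61.8 62.2]
top6 45
22 4 x med/min/max -0.7 -2.1 2.0 y med/min/max 6.1 -0.6 10.7
30 11 x med/min/max -0.5 -3.6 2.5 y med/min/max 4.0 -4.2 12.3
38 12 x med/min/max -1.0 -2.6 1.6 y med/min/max 6.1 -4.8 11.8
46 6 x med/min/max -0.7 -1.4 0.9 y med/min/max 2.3 -3.4 7.6
54 12 x med/min/max -0.9 -2.5 4.3 y med/min/max 4.2 -4.2 12.9
zmax [59.2 60.2 61.5 62.7 65.9 66.2]
```

Run:
```python
from h import *
from plant import manip,vision
st=manip.state();Rt=q2R(st["tool_rot"]);L=np.load("lock.npz")
ims=[]
for s,(u0,v0) in(("side6",(288,146)),("top6",(315,178))):
    p=np.load(f"pics/{s}.npz")['p'];i=vision.camera_info(s[:-1]);k=14
    w,h=28,36
    c=cv2.resize(p[v0-h//2:v0+h//2,u0-w//2:u0+w//2],None,fx=k,fy=k,interpolation=cv2.INTER_CUBIC)
    def pr(P): return np.round((project(i,P)-[u0-w//2,v0-h//2]+.5)*k).astype(int)
    B=lambda x,y,z:st["tool_pos"]+Rt@np.array([x,y,z])/1e3
    z1=79-15.7;z0=z1-45
    for x,col in((-3,(0,0,255)),(3,(255,0,0))):
        poly=pr(np.array([B(x,-9,z0),B(x,-9,z1-3),B(x,-7,z1),B(x,7,z1),B(x,9,z1-3),B(x,9,z0)]))
        cv2.polylines(c,[poly.reshape(-1,1,2)],True,col,1)
    M,n,m=L['M'],L['n'],L['m']
    sl=pr(np.array([m+M@np.array([a,b,0])/1e3 for a,b in((-4,-10),(4,-10),(4,10),(-4,10))]));cv2.polylines(c,[sl.reshape(-1,1,2)],True,(0,160,0),1)
    ims.append(c)
cv2.imwrite("pics/ov.png",np.hstack(ims))
```

```text
(no output)
```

View pics/ov.png

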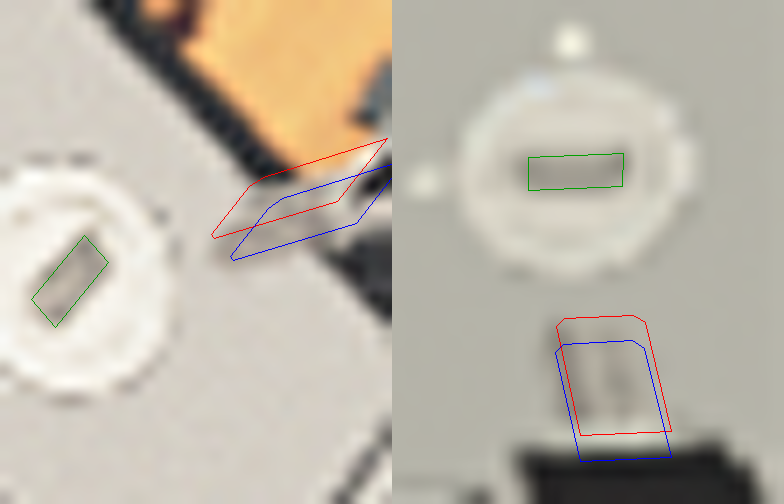

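The slot overlay matches. The blade sits about 2 mm to +y and 1.2 mm to +x of nominal, so I'll correct by (-1.2,-2) while closing to 10 mm out.

Call:
play_rows:
  steps:
    - [[1, -3, 8, 0.1, 0, 0.2], [2, -6.6, 20, 0.3, 0.1, 0.5], [2, -6.6, 35, 0.3, 0.1, 0.5], [2, -6.6, 50, 0.3, 0.1, 0.5], [2, -6.6, 59, 0.3, 0.1, 0.5], [2, -6.6, 61, 0.3, 0.1, 0.5], [2, -6.6, 61, 0.3, 0.1, 0.5], [2, -6.6, 61, 0.3, 0.1, 0.5]]

```text
time: 14.3
tool_pos: [0.5328, -0.1471, 0.2112]
tool_rot: [0.301, -0.015, 0.953, 0.017]
contact_force: [-0.6, -0.2, -0.7]
gripper_width: 0.506
grasp_force: 61.0
```

```bash
cat > rel.py <<'E'
from h import *
from plant import manip
L=np.load("lock.npz");M,n,m=L['M'],L['n'],L['m'];np.set_printoptions(suppress=True)
st=manip.state();Rt=q2R(st["tool_rot"])
e=M.T@(st["tool_pos"]-m)*1e3
print("TCP in lock-tool frame (nominal 0,0; home z=-18.3):",e.round(1),"tip out",round(-e[2]-63.3,1),"rot",R.from_matrix(M.T@Rt).as_rotvec(degrees=True).round(1))
print("F tool",(Rt.T@st["contact_force"]).round(1),"T",np.round(Rt.T@st["ft_torque"],2),"w",round(st["gripper_width"],3),"t",round(st["time"],2),"q",st["joint_pos"].round(2))
E
python3 rel.py
python3 - <<'E'
from h import *
from plant import manip,vision
S,SW,i=grab("side","side7");T,TW,j=grab("top","top7")
st=manip.state();Rt=q2R(st["tool_rot"]);L=np.load("lock.npz");ims=[]
for p,i,(u0,v0) in((S,i,(282,147)),(T,j,(315,174))):
    k=14;w,h=28,36
    c=cv2.resize(p[v0-h//2:v0+h//2,u0-w//2:u0+w//2],None,fx=k,fy=k,interpolation=cv2.INTER_CUBIC)
    pr=lambda P:np.round((project(i,P)-[u0-w//2,v0-h//2]+.5)*k).astype(int)
    M,n,m=L['M'],L['n'],L['m']
    sl=pr(np.array([m+M@np.array([a,b,0])/1e3 for a,b in((-4,-10),(4,-10),(4,10),(-4,10))]));cv2.polylines(c,[sl.reshape(-1,1,2)],True,(0,160,0),1)
    B=lambda x,y,z:st["tool_pos"]+Rt@np.array([x,y,z])/1e3
    P=pr(np.array([B(1.2,2-9,45),B(1.2,2-7,63.3),B(1.2,2+7,63.3),B(1.2,2+9,45)]));cv2.polylines(c,[P.reshape(-1,1,2)],False,(0,0,255),1)
    ims.append(c)
cv2.imwrite("pics/ov7.png",np.hstack(ims))
E
```

```text
TCP in lock-tool frame (nominal 0,0; home z=-18.3): [ -1.3  -3.9 -73.7] tip out 10.4 rot [ 0.1 -0.1  0.1]
F tool [ 0.9 -0.2  0.2] T [-0.01  0.34  0.  ] w 0.506 t 14.3 q [-0.59 -0.47  2.18  0.44  0.97 -2.35]
```

View pics/ov7.png

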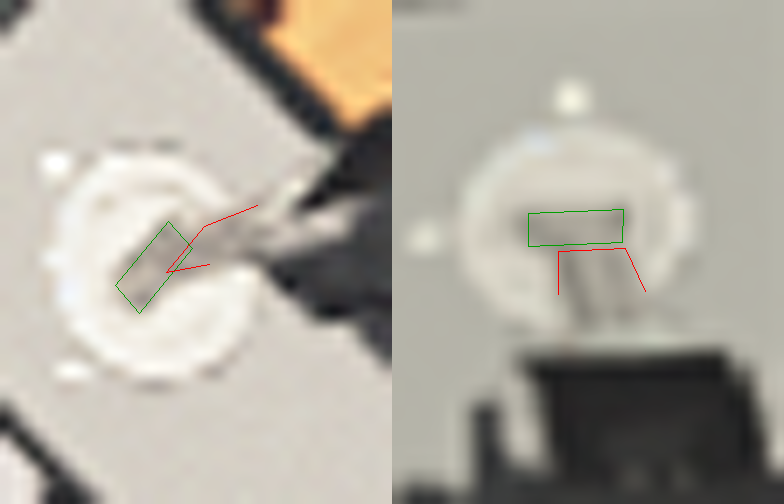

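The blade tip is just short of the mouth, seen at top (593,250) against the slot centre (572,228), about 2 mm too far to -y. I'll shift +2 in y and enter slowly.

Call:
play_rows:
  steps:
    - [[0, 1, 0, 0, 0, 0], [0, 2.2, 0, 0, 0, 0], [0, 2.2, 2, 0, 0, 0], [0, 2.2, 4, 0, 0, 0], [0, 2.2, 6, 0, 0, 0], [0, 2.2, 8, 0, 0, 0], [0, 2.2, 9.5, 0, 0, 0], [0, 2.2, 11, 0, 0, 0], [0, 2.2, 12, 0, 0, 0], [0, 2.2, 13, 0, 0, 0], [0, 2.2, 13, 0, 0, 0]]

```text
time: 15.32
tool_pos: [0.54, -0.144, 0.1997]
tool_rot: [0.3, -0.015, 0.954, 0.018]
contact_force: [0.7, 0.7, -1.0]
gripper_width: 0.508
grasp_force: 61.0
```

```bash
python3 rel.py
```

```text
TCP in lock-tool frame (nominal 0,0; home z=-18.3): [ -0.7  -1.5 -60. ] tip out -3.3 rot [ 0.1 -0.   0.1]
F tool [0.  0.6 1.2] T [ 0.03  0.38 -0.01] w 0.508 t 15.32 q [-0.57 -0.44  2.18  0.44  0.94 -2.35]
```

Call:
play_rows:
  steps:
    - [[0, 0, 1, 0, 0, 0], [0, 0, 2, 0, 0, 0], [0, 0, 3, 0, 0, 0], [0, 0, 4, 0, 0, 0], [0, 0, 5, 0, 0, 0], [0, 0, 6, 0, 0, 0], [0, 0, 7, 0, 0, 0], [0, 0, 8, 0, 0, 0], [0, 0, 8, 0, 0, 0]]

```text
time: 16.07
tool_pos: [0.5446, -0.1437, 0.1931]
tool_rot: [0.3, -0.015, 0.954, 0.018]
contact_force: [-0.4, 0.0, -1.3]
gripper_width: 0.505
grasp_force: 61.0
```

```bash
python3 rel.py
```

```text
TCP in lock-tool frame (nominal 0,0; home z=-18.3): [ -0.7  -1.5 -52. ] tip out -11.3 rot [0.1 0.  0.1]
F tool [ 1.  -0.   0.8] T [-0.01  0.35 -0.  ] w 0.505 t 16.07 q [-0.56 -0.42  2.17  0.44  0.93 -2.35]
```

Forces are almost zero 11 mm in, so the blade is in the keyway.

Call:
play_rows:
  steps:
    - [[0, 0, 2, 0, 0, 0], [0, 0, 4, 0, 0, 0], [0, 0, 6, 0, 0, 0], [0, 0, 8, 0, 0, 0], [0, 0, 10, 0, 0, 0], [0, 0, 12, 0, 0, 0], [0, 0, 14, 0, 0, 0], [0, 0, 16, 0, 0, 0], [0, 0, 18, 0, 0, 0], [0, 0, 20, 0, 0, 0], [0, 0, 22, 0, 0, 0], [0, 0, 22, 0, 0, 0]]

```text
time: 17.07
tool_pos: [0.5572, -0.1427, 0.1749]
tool_rot: [0.3, -0.015, 0.954, 0.018]
contact_force: [0.5, 0.5, -0.7]
gripper_width: 0.508
grasp_force: 61.0
```

```bash
python3 rel.py
```

```text
TCP in lock-tool frame (nominal 0,0; home z=-18.3): [ -0.5  -1.5 -29.8] tip out -33.5 rot [0.1 0.  0.1]
F tool [-0.   0.5  0.9] T [-0.03  0.31  0.06] w 0.508 t 17.07 q [-0.55 -0.36  2.17  0.45  0.88 -2.36]
```

Call:
play_rows:
  steps:
    - [[0, 0, 2, 0, 0, 0], [0, 0, 4, 0, 0, 0], [0, 0, 6, 0, 0, 0], [0, 0, 7, 0, 0, 0], [0, 0, 8, 0, 0, 0], [0, 0, 9, 0, 0, 0], [0, 0, 10, 0, 0, 0], [0, 0, 11, 0, 0, 0], [0, 0, 11, 0, 0, 0]]

```text
time: 17.82
tool_pos: [0.5635, -0.1423, 0.1662]
tool_rot: [0.3, -0.015, 0.954, 0.018]
contact_force: [-0.2, -0.0, -0.4]
gripper_width: 0.503
grasp_force: 61.0
```

```bash
python3 rel.py
```

```text
TCP in lock-tool frame (nominal 0,0; home z=-18.3): [ -0.7  -1.5 -19. ] tip out -44.3 rot [ 0.1 -0.   0.1]
F tool [ 0.4 -0.   0.2] T [-0.01  0.34  0.  ] w 0.503 t 17.82 q [-0.54 -0.34  2.16  0.45  0.85 -2.36]
```

Call:
play_rows:
  steps:
    - [[0, 0, 0.5, 0, 0, 0], [0, 0, 1, 0, 0, 0], [0, 0, 1.5, 0, 0, 0], [0, 0, 2, 0, 0, 0], [0, 0, 2, 0, 0, 0]]

```text
time: 18.23
tool_pos: [0.5645, -0.1423, 0.1656]
tool_rot: [0.3, -0.016, 0.954, 0.018]
contact_force: [-8.7, 1.1, 6.2]
gripper_width: 0.506
grasp_force: 62.0
```

```bash
python3 rel.py
```

```text
TCP in lock-tool frame (nominal 0,0; home z=-18.3): [ -1.2  -1.6 -18. ] tip out -45.3 rot [0.1 0.  0.1]
F tool [  3.5   1.6 -10. ] T [-0.15  1.03  0.02] w 0.506 t 18.23 q [-0.54 -0.33  2.16  0.45  0.85 -2.36]
```

The key has its shoulder on the face with 10 N at the expected depth, so it's home. Now the clockwise turn (+z of the tool).

Call:
play_rows:
  steps:
    - [[0, 0, 0.5, 0, 0, 0], [0, 0, 0.5, 0, 0, 3], [0, 0, 0.5, 0, 0, 6], [0, 0, 0.5, 0, 0, 10], [0, 0, 0.5, 0, 0, 14], [0, 0, 0.5, 0, 0, 18], [0, 0, 0.5, 0, 0, 22], [0, 0, 0.5, 0, 0, 26], [0, 0, 0.5, 0, 0, 30], [0, 0, 0.5, 0, 0, 30]]

```text
time: 19.07
tool_pos: [0.5645, -0.143, 0.1654]
tool_rot: [0.285, 0.232, 0.925, 0.094]
contact_force: [-13.8, -1.7, 8.8]
gripper_width: 0.504
grasp_force: 62.0
```

```bash
python3 rel.py
```

```text
TCP in lock-tool frame (nominal 0,0; home z=-18.3): [ -1.1  -2.4 -17.9] tip out -45.4 rot [ 0.2 -0.  30.1]
F tool [  5.   -4.  -15.1] T [0.95 1.24 0.02] w 0.504 t 19.07 q [-0.54 -0.33  2.16  0.45  0.85 -1.84]
```

Call:
play_rows:
  steps:
    - [[0, 0, 0, 0, 0, 4], [0, 0, 0, 0, 0, 8], [0, 0, 0, 0, 0, 12], [0, 0, 0, 0, 0, 16], [0, 0, 0, 0, 0, 20], [0, 0, 0, 0, 0, 24], [0, 0, 0, 0, 0, 28], [0, 0, 0, 0, 0, 32], [0, 0, 0, 0, 0, 36], [0, 0, 0, 0, 0, 40], [0, 0, 0, 0, 0, 44], [0, 0, 0, 0, 0, 44]]

```text
time: 20.07
tool_pos: [0.5633, -0.1429, 0.1644]
tool_rot: [0.228, 0.562, 0.771, 0.193]
contact_force: [-20.4, -2.8, 10.5]
gripper_width: 0.509
grasp_force: 62.2
```

```bash
python3 rel.py
cat > drawer.py <<'E'
from h import *
import sys
p,W,_=grab("top",sys.argv[1]);z=W[...,2]
a=np.deg2rad(4.5);xt=W[...,0]*np.cos(a)+W[...,1]*np.sin(a);yt=-W[...,0]*np.sin(a)+W[...,1]*np.cos(a)
for y in(0.06,.03,-.02):
    k=(abs(yt-y)<.012)&(z>.06)&(z<.105)&(xt>.35)&(xt<.6)
    print("y",y,"min x of front pts",np.sort(xt[k])[:4].round(3),k.sum())
E
python3 drawer.py top8
```

```text
TCP in lock-tool frame (nominal 0,0; home z=-18.3): [  0.4  -2.2 -17.7] tip out -45.6 rot [ 0.3  0.1 74.1]
F tool [  1.3 -10.8 -20.4] T [ 2.38  0.45 -0.03] w 0.509 t 20.07 q [-0.54 -0.33  2.16  0.45  0.85 -1.07]
y 0.06 min x of front pts [0.435 0.438 0.438 0.441] 12
y 0.03 min x of front pts [0.433 0.433 0.433 0.434] 41
y -0.02 min x of front pts [0.432 0.433 0.433 0.433] 46
```

The drawer front has moved to x≈0.433 from about 0.49, so it's released. I'll finish the quarter turn and ease off the side load.

Call:
play_rows:
  steps:
    - [[0, -0.5, 0, 0, 0, 3], [0, -1, -0.3, 0, 0, 6], [0, -1.2, -0.3, 0, 0, 9], [0, -1.2, -0.3, 0, 0, 12], [0, -1.2, -0.3, 0, 0, 15], [0, -1.2, -0.3, 0, 0, 18], [0, -1.2, -0.3, 0, 0, 18]]

```text
time: 20.7
tool_pos: [0.5629, -0.1425, 0.1643]
tool_rot: [0.195, 0.676, 0.674, 0.228]
contact_force: [-14.2, 0.8, 8.4]
gripper_width: 0.504
grasp_force: 61.8
```

```bash
python3 rel.py
```

```text
TCP in lock-tool frame (nominal 0,0; home z=-18.3): [  0.8  -1.8 -17.8] tip out -45.5 rot [ 0.2  0.1 92.1]
F tool [  1.3  -6.9 -15. ] T [ 1.67  0.22 -0.03] w 0.504 t 20.7 q [-0.54 -0.33  2.16  0.45  0.85 -0.76]
```

Call:
play_rows:
  steps:
    - [[0, -0.7, 0, 0, 0, 0], [0, -0.7, 0, 0, 0, 0], [0, -0.7, 0, 0, 0, 0]]

```text
time: 20.95
tool_pos: [0.5628, -0.1425, 0.1643]
tool_rot: [0.195, 0.675, 0.674, 0.228]
contact_force: [-10.4, 0.6, 7.5]
gripper_width: 0.504
grasp_force: 61.4
```

Call:
play_rows:
  steps:
    - [[0, 0, 0, 0, 0, 0], [0, 0, 0, 0, 0, 0], [0, 0, 0, 0, 0, 0], [0, 0, 0, 0, 0, 0], [0, 0, 0, 0, 0, 0], [0, 0, 0, 0, 0, 0], [0, 0, 0, 0, 0, 0]]
  claw: 1

```text
time: 21.53
tool_pos: [0.5633, -0.1426, 0.1635]
tool_rot: [0.196, 0.675, 0.673, 0.228]
contact_force: [-0.4, -0.2, 0.7]
gripper_width: 1.0
grasp_force: 0.0
```

```bash
python3 rel.py
```

```text
TCP in lock-tool frame (nominal 0,0; home z=-18.3): [  1.   -1.9 -17. ] tip out -46.3 rot [ 0.1 -0.1 92.1]
F tool [-0.1  0.1 -0.8] T [ 0.24  0.03 -0.02] w 1.0 t 21.53 q [-0.54 -0.33  2.16  0.46  0.85 -0.76]
```

Call:
play_rows:
  steps:
    - [[0, 0, -4, 0, 0, 0], [0, 0, -12, 0, 0, 0], [0, 0, -22, 0, 0, 0], [0, 0, -34, 0, 0, 0], [0, 0, -48, 0, 0, 0], [0, 0, -64, 0, 0, 0], [0, 0, -80, 0, 0, 0], [0, 0, -95, 0, 0, 0], [0, 0, -110, 0, 0, 0], [0, 0, -120, 0, 0, 0], [0, 0, -125, 0, 0, 0], [0, 0, -125, 0, 0, 0]]

```text
time: 22.53
tool_pos: [0.4917, -0.1484, 0.2677]
tool_rot: [0.197, 0.675, 0.673, 0.228]
contact_force: [-0.3, -0.3, -1.0]
gripper_width: 0.999
grasp_force: 0.0
```

```bash
python3 - <<'E'
from h import *
L=np.load("lock.npz");M,n,m=L['M'],L['n'],L['m'];np.set_printoptions(suppress=True)
plan()
ims=[]
for s in("side","top"):
    p,W,i=grab(s,s+"9");q=(W-m)@M*1e3;q[...,2]*=-1
    k=(np.hypot(q[...,0],q[...,1])<28)&(q[...,2]>12)&(q[...,2]<75)&(p.max(-1)<110)
    P=q[k];print(s,len(P),"grip out z: 5,50,95%",np.percentile(P[:,2],[5,50,95,99]).round(1))
    T=P[P[:,2]>54]
    if len(T)>4: print("top face: med",np.median(T,0).round(1),"span x,y",np.ptp(T,axis=0).round(1))
    ims.append(cv2.resize(p[60:300,150:420],None,fx=1.45,fy=1.45,interpolation=cv2.INTER_CUBIC))
    z=W[...,2];
    if s=="top":
        u,v=np.meshgrid(np.arange(512),np.arange(384))
        for nm,b,lo,hi in(("box",(345,410,185,260),.042,.065),("tin",(355,392,160,195),.03,.06)):
            mm=(u>b[0])&(u<b[1])&(v>b[2])&(v<b[3])&(z>lo)&(z<hi);rect(comp(W,mm),W,nm)
cv2.imwrite("pics/final.png",np.hstack(ims))
E
python3 drawer.py top10
```

```text
t 22.53 pos [ 0.4917 -0.1484  0.2677] F [-0.3 -0.3 -1. ] w 0.999 g 0.0 q [-0.65 -0.63  2.19  0.43  1.14 -0.74]
side 181 grip out z: 5,50,95% [15.6 39.8 64.  65.4]
top face: med [ 1.9  2.8 61.6] span x,y [41.8 12.5 12.2]
top 99 grip out z: 5,50,95% [19.7 58.5 65.5 67.2]
top face: med [-1.9  0.9 62.1] span x,y [42.2 12.3 12.8]
box 601 0.0502 [ 0.4144 -0.3601] [0.0929 0.0657] 1.8
tin 389 0.0433 [ 0.5571 -0.3432] [0.0676 0.0695] 0.9
y 0.06 min x of front pts [0.435 0.438 0.438 0.441] 8
y 0.03 min x of front pts [0.433 0.433 0.433 0.434] 44
y -0.02 min x of front pts [0.432 0.433 0.433 0.433] 38
```

View pics/final.png

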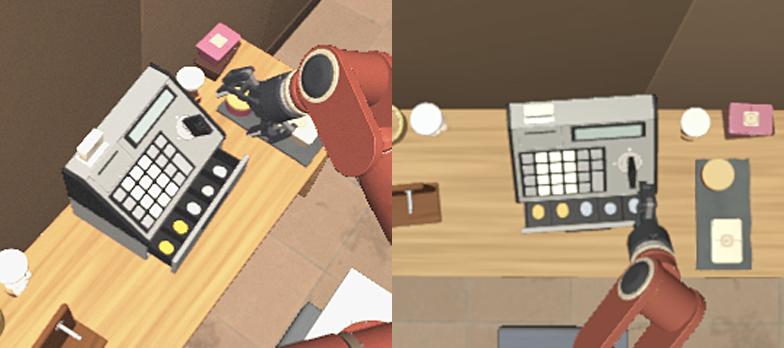

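The picture shows the drawer fully out (coins visible at side crop (190,215)). The key is home and turned upright at top crop (632,165), with its grip top 62 mm out as expected for home. The box is on the slate at (728,240), and the tin and jars haven't moved.

```bash
python3 -c "from plant import order; print(order.job_done())"
```

```text
the job is handed in; nothing more can be done
None
```

The job is handed in at about 22.6 s: the drawer is out, the till key is fully home and turned about a quarter turn, the chocolates stand upright on the slate, the other key was left on its hook, and the tin and jars were not touched.

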